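# Start the flange nut on the fan bracket's stud

### The arm

A 6-joint arm with a two-finger parallel gripper is mounted at the origin on the work surface. World frame = base frame: x ahead of the robot, y to its left, z up, the work surface at z = 0. Lengths are in mm, angles in degrees, forces in N, time in s.
With the tool pointing down it reaches from about 350 to 850 mm from the base axis. Payload 8.1 kg.
Tool frame: the origin (TCP) lies midway between the tips of the shut fingers; the grasp point (between the pads) lies 19 mm behind it; z points along the fingers, y is the direction in which the jaws open and shut (so a half turn about z gives the same grasp; the last joint's range is limited). The gripper opens to 85 mm and grips with 20 to 120 N. Pads are 22 mm wide; open, the fingers measure 114 mm over their backs; the gripper's body (76 mm by 85 mm) begins 54 mm behind the grasp point. The pads swing forward as they close: fully open they stand 13 mm farther back than shut.
Start: joints at [-4.893, 7.471, 85.268, -0, 87.261, -4.893], TCP at [600.004, 0.022, 231.292] pointing down, gripper open.
Joint ranges: [-169.43, 169.43], [-51.17, 129.36], [1.28, 143.12], [-76.62, 256.62], [0, 156.53], [-152.29, 152.29]. Speed limits (degrees/s): [136.94, 136.94, 159.86, 180, 180, 180].

### API

Orientations are given as [roll, pitch, yaw] about the fixed x, y, z axes, in that order (R = Rz(yaw) Ry(pitch) Rx(roll)).
In Python, from bench import telemetry, snapshot, camera_params, job gives the robot as it stands. The module is installed in compiled form; this text tells all that it offers.
- The arm moves only by the shell command python3 -m jog 'ROWS' [FORCE]. ROWS is JSON, a list that holds one entry, the list of rows, each a list of 7 numbers: the shift along the tool's x, y, z in units of 50 mm (1.0 is 50 mm), then the turn, a rotation vector about the tool's x, y, z in units of 2 pi rad (1.0 is 2 pi rad), then the opening, from 0 (shut) to 1 (fully open). In form: [[[dx, dy, dz, rx, ry, rz, claw], ...]]. A call has 1 to 12 rows; each row shifts and turns the commanded pose from where the row before left it, along the tool's axes as they then stand; what a row does not reach is not made up. A row lasts 1/8 s, in which the tool goes at most 62.5 mm and 10.7 degrees, less where a joint would pass 70% of its speed; a pose out of reach is approached as far as the arm can. A call with a number of a shift or a turn outside -1 to 1 is refused whole. A call with a gripper value outside its range is refused whole. The fingers move at their own pace and stop on an object; FORCE is the grip in N (left out, the last holds). Time passes only in rows, so rows that do not move let the fingers close. It gives the time, the measured TCP pose, the force and the opening at its end, in the units of the state.
- telemetry.sense(): the state, without advancing time (a new reading comes with each control period).
- snapshot(name): name is "scene" or "side" or "wrist"; returns (picture, depth): 384x512x3 uint8, red, green, blue; 384x512 float32, mm along the optical axis (not along the pixel's ray), 0 where there is no reading.
- camera_params(name): a dict with "K" (3x3 intrinsics, pixels), "D" ([k1, k2, p1, p2, k3] as OpenCV has them; the pictures are not rectified), "extrinsics" (4x4, takes a point from camera to world coordinates). Camera axes: x right, y down, z forward; pixel columns grow to the right and rows downward; lengths in mm; the calibration is good to about 2 mm. A picture is of the moment at which its call begins: read the wrist's pose just before it. camera_params takes no time and is no camera call; for the wrist camera it gives the pose at the moment of the call.
- job.hand_in(): hands the job in, once; it reports no verdict.
The state is a dict: "time": time; "joint_pos": joint angles; "qd": joint speeds; "joint_efforts": joint torques, N m; "tool_pos": TCP position; "tcp_rot": TCP orientation; "ft_force": force on the tool from outside, world axes, zero at the start; "wrist_torque": the same for the moment, N m; "finger_gap": finger opening in mm.
Only numpy, scipy, OpenCV 4.12 (cv2) and the standard library are available. Lean on these libraries where they do the work, as an engineer would, in place of code of your own. Each camera call takes 0.05 s, during which the arm holds its last target. There are 200 camera calls.

### The job

Pick up the blue flange nut with the white marks and set it down on the white stud of the fan bracket, its white marks in line with the yellow marks, so that it rests on the orange thread ends. Then back it off (counter-clockwise seen from above) until its white marks reach the green marks and it drops into the thread, and let go of it there. Leave the grey nut where it lies.

Things in the scene. Friction and masses are not known exactly. Their poses are not given: they have to be found in the camera images.
- nut_grip (a point): Blue plastic flange nut, loose, flange down; origin on its axis 27 mm above its underside, the height to grip; z up. 46 mm high: flange 70 mm wide, 5 mm thick; above it a hexagon 54 mm across flats. Grip two opposite flats, fingertips above the flange. Flats face 0, 60, 120.. deg from its x axis. Three white marks at 0, 120, 240 deg lie over its inner lugs. Bore 45 mm wide, 30 mm between the lugs.
- nut_mark (a point): One of the nut's three equal white marks (on its x axis), on the flange: 31 mm from the axis, 5 mm above the underside. With the white marks within 25 deg of the yellow ones the lugs rest on the thread ends, nut_grip 11 mm below the stud's tip; within 10 deg of green the nut can drop 8 mm, to nut_grip 19 mm below the tip. Stops block turning 15 deg past green, and clockwise turning.
- stud (a point): Tip of the fixed white stud, 66 mm above the table; z up; x along a yellow mark. It thins from 26 to 8 mm over the top 22 mm; three flat orange thread ends 30 mm below the tip. Its dark plate, 130 x 130 x 12 mm, has yellow marks at 0, 120, 240 deg and green marks 54 deg counter-clockwise of each. The bracket's fan, 96 mm high, stands 120 mm from the stud along -y.
- grey_nut_grip (a point): Smaller grey flange nut without marks, 44 mm across flats, flange 60 mm wide, 40 mm high; origin on its axis 25 mm above its underside. It does not fit this stud; not to be used.
Mind the look-alikes: they are no part of the job. There is more than one size of the part that bears nut_grip; the job needs the larger.

How it is judged (in metres and radians):
On the way, in this order (a step that is already met when the one before it is completed fails the run):
1. the blue nut is set on the stud, upright, at the level of the thread ends, its white marks at the yellow marks (within about 25 degrees) (z of nut_grip in the frame of stud between -0.0135 and -0.0045 m and horizontal distance between nut_grip and stud below 0.006 m and angle between nut_grip's own z axis and vertical below 0.17 rad and ((y of nut_mark in the frame of stud between -0.0135 and 0.0135 m and x of nut_mark in the frame of stud above 0 m) or (x of nut_mark in the frame of stud between -0.0257 and -0.0022 m and y of nut_mark in the frame of stud above 0 m) or (x of nut_mark in the frame of stud between -0.0257 and -0.0022 m and y of nut_mark in the frame of stud below 0 m))), for 0.2 s.
2. the nut has dropped into the thread (z of nut_grip in the frame of stud between -0.0235 and -0.0155 m and horizontal distance between nut_grip and stud below 0.006 m and angle between nut_grip's own z axis and vertical below 0.17 rad), for 0.2 s.
At the end, for the whole second after the job is handed in: The blue nut sits on the stud, dropped in: its grip point 15.5 to 23.5 mm below the stud's tip, within 6 mm of the stud's axis, upright within 10 degrees, at rest (all of step 2 and linear speed of nut below 0.02 m/s); the robot touches nothing.
It fails at once if the grey nut is moved by more than 30 mm (distance of grey_nut_grip from where it was at the start of the episode above 0.03 m).
It also fails if it takes over 38 s, if anything falls off the work surface, if the arm or the gripper's body presses on something with over 40 N, if the wrist force passes 120 N, or if a joint passes its speed limit or range.

## Working session

There is one attempt and no reset: what is moved stays moved. The work goes in short steps, Python scripts to look and compute and a shell command to move; the robot and the scene stay as the last step left them, time stands still between calls to the robot, and variables do not carry over. Pictures are saved under pics/ and viewed, about 8 in all and at most 12, crops included, and the job is handed in when it is done.

```bash
mkdir -p pics
cat > h.py <<'E'
import numpy as np,cv2
from bench import telemetry,snapshot,camera_params,job
def save(name,fn):
    p=camera_params(name); s=telemetry.sense(); im,d=snapshot(name)
    np.savez('pics/'+fn+'.npz',im=im,d=d,K=p['K'],D=p['D'],T=p['extrinsics'])
    cv2.imwrite('pics/'+fn+'.png',im[:,:,::-1]); return im,d
def load(fn): return np.load('pics/'+fn+'.npz')
def ray(z,u,v):
    T=np.array(z['T']); x=cv2.undistortPoints(np.array([[[u,v]]],float),np.array(z['K'],float),np.array(z['D'],float))[0,0]
    return T[:3,3],T[:3,:3]@np.array([x[0],x[1],1.])
def atz(z,u,v,h):
    o,r=ray(z,u,v); return o+r*(h-o[2])/r[2]
def dep(z,u,v):
    o,r=ray(z,u,v); return o+r*z['d'][int(round(v)),int(round(u))]
def cloud(z):
    d=z['d'];H,W=d.shape;uv=np.mgrid[0:W,0:H].T.reshape(-1,1,2).astype(float)
    x=cv2.undistortPoints(uv,np.array(z['K'],float),np.array(z['D'],float))[:,0]
    T=np.array(z['T']);P=np.c_[x,np.ones(len(x))]*d.reshape(-1,1)
    return (P@T[:3,:3].T+T[:3,3]).reshape(H,W,3)
E
python3 - <<'E'
from h import *
import numpy as np
a,_=save('scene','s0');b,_=save('wrist','w0');c,_=save('side','d0')
cv2.imwrite('pics/all0.png',cv2.resize(np.vstack([np.hstack([a,c]),np.hstack([b,b*0])])[:,:,::-1],(800,600),interpolation=cv2.INTER_AREA))
print(telemetry.sense())
E
```

```text
{'time': 0.15, 'joint_pos': array([-4.88994496e+00,  7.50763614e+00,  8.53158497e+01,  7.57465581e-04,
        8.72611275e+01, -4.89433984e+00]), 'qd': array([ 0.04523376, -0.12661898, -0.25094473,  0.00718964, -0.00730601,
        0.02670768]), 'joint_efforts': array([ 1.01583330e-03, -5.70061326e+01, -5.01160097e+01, -1.39109225e-04,
        9.69119486e-03, -7.10949371e-05]), 'tool_pos': array([5.99571582e+02, 9.64457276e-02, 2.30451022e+02]), 'tcp_rot': array([-1.79915760e+02, -7.97286516e-03,  9.00043523e+01]), 'ft_force': array([-0.20884651,  0.09420138, -0.01332986]), 'wrist_torque': array([-0.03958506,  0.04711205,  0.02777934]), 'finger_gap': 85.53544065783484}
```

View pics/all0.png

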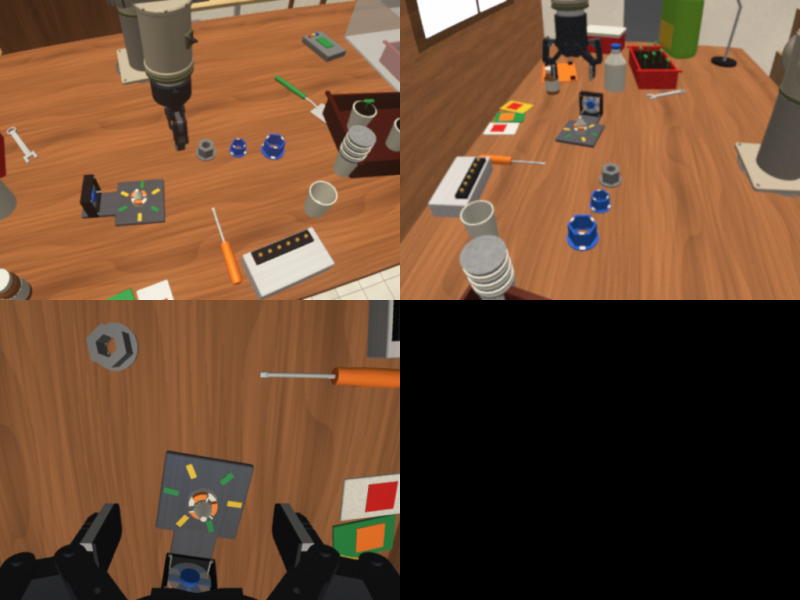

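The three nuts in the overview (half-size tile) are grey at (206,149), small blue at (238,147) and large blue at (273,146). The large one fits the description. The stud is in the scene tile at (139,198) and in the wrist tile at (203,505).

Run:
```python
from h import *
for f in ['s0','d0','w0']:
    z=load(f);C=cloud(z);im=z['im'].astype(int)
    R,G,B=im[...,0],im[...,1],im[...,2]
    m=((B>R+50)&(B>G+30)&(z['d']>0)).astype(np.uint8)
    n,l,st,_=cv2.connectedComponentsWithStats(m)
    for i in range(1,n):
        if st[i,4]>60:
            P=C[l==i]; print(f,'blue',st[i],P.mean(0).round(),P.min(0).round(),P.max(0).round())
z=load('w0');C=cloud(z)
for nm,u,v in [('tip',202,507),('plateTL',169,455),('plateTR',251,468),('plateBR',236,536),('plateBL',158,525),('grey',112,347)]:
    uu,vv=u*1.28,(v-300)*1.28; print(nm,dep(z,uu,vv).round(1),atz(z,uu,vv,12).round(1))
# crops
s=load('s0')['im'];w=z['im']
a=cv2.resize(s[150:220,240:390],None,fx=5,fy=5,interpolation=cv2.INTER_CUBIC)[:300,:750]
b=cv2.resize(w[190:320,190:330],None,fx=2.3,fy=2.3,interpolation=cv2.INTER_CUBIC)
o=np.zeros((600,750,3),np.uint8);o[:300]=a[:300];o[300:299+300,:b.shape[1]]=b[:299];cv2.imwrite('pics/c1.png',o[:,:,::-1])
```

```text
s0 blue [335 172  30  32 626] [541. 296.  24.] [508. 264.  -3.] [571. 330.  48.]
s0 blue [294 178  21  23 271] [513. 193.  18.] [464. 171.  -2.] [533. 219.  36.]
d0 blue [271  56  11   7  71] [ 518. -488.  183.] [ 502. -510.  174.] [ 534. -475.  188.]
d0 blue [239 128  10  11  88] [ 586. -225.   54.] [ 574. -234.   39.] [ 600. -220.   69.]
d0 blue [243 243  26  29 523] [509. 203.  16.] [486. 177.  -3.] [534. 224.  33.]
d0 blue [ 214  275   40   45 1298] [536. 306.  22.] [503. 274.  -1.] [571. 336.  46.]
w0 blue [231 345  24  22 439] [ 587. -225.   59.] [ 574. -234.   41.] [ 601. -220.   72.]
tip [ 605.3 -106.1   52.8] [ 606.1 -130.3   12. ]
plateTL [558.7 -45.3  12.9] [558.6 -45.7  12. ]
plateTR [676.7 -65.3  13.3] [677.  -65.8  12. ]
plateBR [ 6.632e+02 -1.930e+02 -1.000e-01] [ 661.2 -184.1   12. ]
plateBL [ 537.1 -162.4   13.1] [ 536.9 -163.1   12. ]
grey [4.864e+02 1.015e+02 3.000e-01] [489.9 101.   12. ]
```

View pics/c1.png

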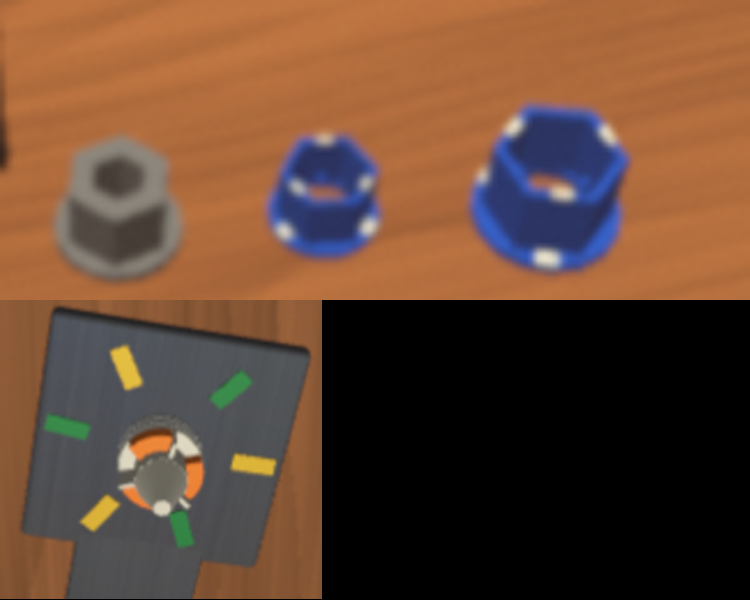

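Run:
```python
from h import *
z=load('w0'); print(np.array(z['T']).round(3)); print('imgcentre',atz(z,256,192,20).round())
f=lambda u,v,h: atz(z,190+u/2.3,190+(v-300)/2.3,h)
Y=np.array([f(126,367,12),f(254,465,12),f(100,513,12)]);G=np.array([f(231,389,12),f(67,427,12),f(182,529,12)])
def circ(P):
    A=np.c_[2*P[:,:2],np.ones(len(P))];x=np.linalg.lstsq(A,(P[:,:2]**2).sum(1),rcond=None)[0];return x[:2],np.sqrt(x[2]+x[:2]@x[:2])
c,r=circ(np.vstack([Y,G]));print('axis',c,r)
for P in (Y,G):print(np.degrees(np.arctan2(P[:,1]-c[1],P[:,0]-c[0])).round(1))
print('tip',f(162,508,66))
# nut via top rim points of both views
for n in ['s0','d0']:
    zz=load(n);C=cloud(zz);im=zz['im'].astype(int);m=(im[...,2]>im[...,0]+50)&(im[...,2]>im[...,1]+30)&(C[...,1]>250)&(C[...,0]<620)
    P=C[m];t=P[P[:,2]>38];print(n,len(t),(t.min(0)+t.max(0))/2, t.min(0),t.max(0))
    t=P[(P[:,2]<9)];print('fl',circ(t))
```

```text
[[ 1.00000e+00 -0.00000e+00 -2.00000e-03  5.98666e+02]
 [-1.00000e-03 -9.46000e-01 -3.23000e-01  8.40880e+01]
 [-1.00000e-03  3.23000e-01 -9.46000e-01  3.73785e+02]
 [ 0.00000e+00  0.00000e+00  0.00000e+00  1.00000e+00]]
imgcentre [603. -35.  20.]
axis [ 607.37156641 -117.22343208] 49.4535710855832
[ 110.3  -10.3 -130. ]
[ 44.5 164.3 -75.9]
tip [ 607.08710001 -116.7386156    66.        ]
s0 152 [304.19353939 493.18068223  43.20325022] [ 40.90166766 268.69776711  38.09813236] [567.48541111 717.66359736  48.30836808]
fl (array([539.56296732, 296.34381281]), np.float64(28.815436414730875))
d0 269 [511.20461539 494.51024483 287.60807993] [456.24959251 273.86691902  38.07202979] [566.15963827 715.15357063 537.14413006]
fl (array([536.1486337 , 304.42383474]), np.float64(28.85619248122349))
```

```bash
python3 -m jog '[[[0.86,-0.18,0.1,0,0,0,1],[0.86,-0.18,0.1,0,0,0,1],[0.86,-0.18,0.1,0,0,0,1],[0.86,-0.18,0.1,0,0,0,1],[0.86,-0.18,0.1,0,0,0,1],[0.86,-0.18,0.1,0,0,0,1],[0.86,-0.18,0.1,0,0,0,1],[0,0,0,0,0,0,1],[0,0,0,0,0,0,1]]]'
python3 - <<'E'
from h import *
im,d=save('wrist','w1');s=telemetry.sense();print(s['tool_pos'],s['tcp_rot'])
cv2.imwrite('pics/w1b.png',cv2.resize(im,(768,576),interpolation=cv2.INTER_CUBIC)[:,:,::-1])
E
```

```text
time: 1.27
tool_pos: [536.9, 300.7, 195.9]
tcp_rot: [-180.0, 0.0, 90.0]
ft_force: [0.0, 0.3, -0.3]
finger_gap: 85.1
[537.1764332  300.2526865  196.16765895] [-1.79989968e+02  3.15619880e-02  8.99768181e+01]
```

View pics/w1b.png

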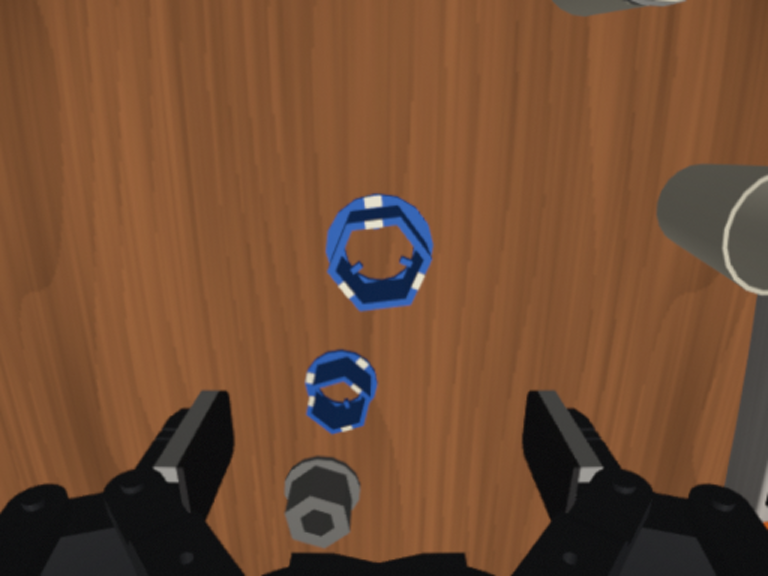

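The large nut is at (380,252). Its top-face marks are at (374,224), (346,290) and (418,281), and one flange mark is at (373,201). The small blue nut (340,390) and the grey nut (320,500) are clear of it.

Run:
```python
from h import *
z=load('w1')
f=lambda u,v,h: atz(z,(u+.5)/1.5-.5,(v+.5)/1.5-.5,h)
P=np.array([f(374,224,46),f(346,290,46),f(418,281,46)]);F=f(373,201,5)
c=P.mean(0);print(c,np.degrees(np.arctan2(P[:,1]-c[1],P[:,0]-c[0])),np.hypot(*(P-c)[:,:2].T),F,np.degrees(np.arctan2(F[1]-c[1],F[0]-c[0])),np.hypot(*(F-c)[:2]))
C=cloud(z);im=z['im'].astype(int);m=(im[...,2]>im[...,0]+50)&(im[...,2]>im[...,1]+30)&(C[...,1]>255)&(C[...,0]<620)
Q=C[m&(abs(C[...,2]-46)<4)][:,:2];print(len(Q),Q.min(0),Q.max(0),cv2.minEnclosingCircle(Q.astype(np.float32)))
print('hull',cv2.minEnclosingCircle(C[m&(C[...,2]<8)][:,:2].astype(np.float32)))
```

```text
[536.65446906 299.6092319   46.        ] [  97.06813771 -142.62277336  -22.60182307] [25.02326557 25.11137261 24.95023364] [532.65224714 331.09930897   5.        ] 97.24315681501184 31.743388821176953
848 [506.76553591 272.0922908 ] [566.73134835 328.86640268] ((536.4365234375, 300.35430908203125), 30.78527069091797)
hull ((536.0546875, 301.4785461425781), 35.1060905456543)
```

```bash
python3 -m jog '[[[0,0,0.6,0,0,0.021,1],[0,0,0.7,0,0,0.021,1],[0,0,0.7,0,0,0.021,1],[0,0,0.6,0,0,0,1],[0,0,0.6,0,0,0,1],[0,0,0.4,0,0,0,1],[0,0,0.2,0,0,0,1],[0,0,0,0,0,0,1],[0,0,0,0,0,0,0],[0,0,0,0,0,0,0],[0,0,0,0,0,0,0],[0,0,0,0,0,0,0]]]' 60
python3 -m jog '[[[0,0,0,0,0,0,0],[0,0,0,0,0,0,0],[0,0,0,0,0,0,0],[0,0,0,0,0,0,0]]]' 60
```

```text
time: 2.82
tool_pos: [538.1, 301.6, 7.9]
tcp_rot: [179.9, -0.1, 67.3]
ft_force: [0.3, -0.5, 6.4]
finger_gap: 53.8
time: 3.32
tool_pos: [538.2, 301.6, 7.9]
tcp_rot: [179.9, -0.1, 67.3]
ft_force: [-0.7, 0.8, 5.9]
finger_gap: 53.4
```

```bash
python3 -m jog '[[[0,0,-0.2,0,0,0,0],[0,0,-0.5,0,0,0,0],[0,0,-0.7,0,0,0,0],[0,0,-0.7,0,0,0,0],[0,0,-0.5,0,0,0,0],[0,0,0,0,0,0,0],[0,0,0,0,0,0,0]]]'
python3 - <<'E'
from h import *
im,d=save('wrist','w2');s=telemetry.sense();print(s['tool_pos'],s['tcp_rot'],s['finger_gap'])
cv2.imwrite('pics/w2b.png',cv2.resize(im[204:,100:400],(800,480),interpolation=cv2.INTER_CUBIC)[:,:,::-1])
E
```

```text
time: 4.2
tool_pos: [536.3, 300.7, 135.0]
tcp_rot: [-179.9, 0.1, 67.3]
ft_force: [-0.3, 0.2, -1.1]
finger_gap: 53.5
[535.91047754 300.55089076 134.37967759] [-1.79888211e+02  1.21499152e-01  6.73225910e+01] 53.18606598973306
```

View pics/w2b.png

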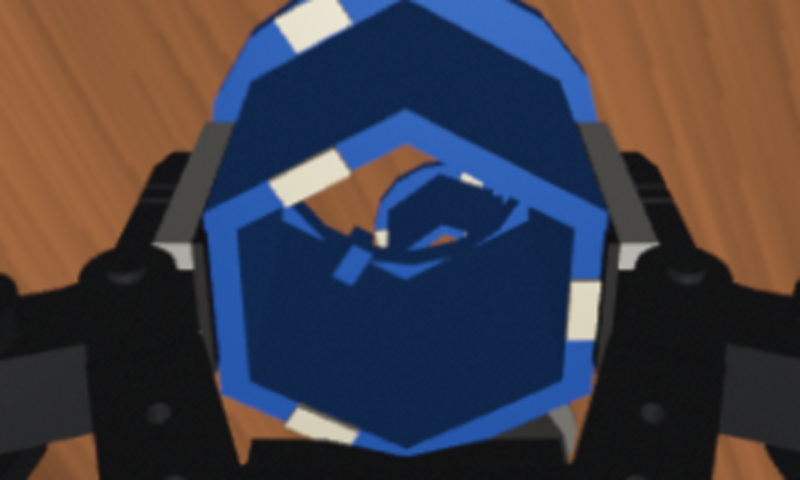

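The nut is square in the jaws and level. Its rim vertices are at (405,110) and (405,455), with the right-hand mark at (584,310) on the right jaw's flat.

Run:
```python
from h import *
z=load('w2');t=np.array([535.91,300.55]);yaw=np.radians(67.32)
f=lambda u,v,h: atz(z,100+(u+.5)/2.667-.5,204+(v+.5)/2.667-.5,h)
C=cloud(z)
for u,v in [(305,105+75),(230,300),(584,310),(500,160)]: print('depth z',C[int(204+v/2.667),int(100+u/2.667)].round(1))
for h in (171,173):
    P=np.array([f(*q,h) for q in [(405,110),(607,213),(592,397),(405,455),(222,393),(205,213)]])
    M=np.array([f(*q,h) for q in [(311,178),(584,310),(322,424)]])
    for X in (P,M):
        c=X.mean(0)[:2];d=c-t;print(h,c,np.hypot(*(X[:,:2]-c).T).round(1),np.degrees(np.arctan2(X[:,1]-c[1],X[:,0]-c[0])).round(1),'tool x,y',d@[np.cos(yaw),np.sin(yaw)],d@[np.sin(yaw),-np.cos(yaw)])
```

```text
depth z [530.6 324.2 174.4]
depth z [512.6 310.4 174. ]
depth z [557.3 290.7 175.1]
depth z [555.  317.  173.8]
171 [533.84773886 297.84440094] [31.5 31.6 32.9 28.8 32.2 31.6] [  67.5    6.7  -54.3 -113.  -171.9  127.9] tool x,y -3.2915573759052017 -0.8595564491296799
171 [533.56518121 297.20510136] [25.4 25.6 25.2] [  97.5  -23.1 -143.2] tool x,y -3.990371381500729 -0.873761004086303
173 [534.47599063 299.34399783] [30.9 31.  32.3 28.3 31.6 31.1] [  67.5    6.7  -54.3 -113.  -171.9  127.9] tool x,y -1.665676387029286 -0.8581062247536143
173 [534.19869265 298.71659849] [24.9 25.1 24.8] [  97.5  -23.1 -143.2] tool x,y -2.351482309766648 -0.872046368827903
```

```bash
python3 -m jog '[[[0,0,-0.15,0,0,-0.0174,0],[0,0,-0.15,0,0,-0.0174,0],[-0.92,0.287,0,0,0,0,0],[-0.92,0.287,0,0,0,0,0],[-0.92,0.287,0,0,0,0,0],[-0.92,0.287,0,0,0,0,0],[-0.92,0.287,0,0,0,0,0],[-0.92,0.287,0,0,0,0,0],[-0.92,0.287,0,0,0,0,0],[-0.92,0.287,0,0,0,0,0],[-0.92,0.287,0,0,0,0,0],[-0.92,0.287,0,0,0,0,0]]]'
python3 -m jog '[[[0,0,0,0,0,0,0],[0,0,0,0,0,0,0],[0,0,0,0,0,0,0]]]'
python3 - <<'E'
from h import *
im,d=save('wrist','w3');s=telemetry.sense();print(s['tool_pos'],s['tcp_rot'],s['finger_gap'])
cv2.imwrite('pics/w3b.png',cv2.resize(im,(768,576),interpolation=cv2.INTER_CUBIC)[:,:,::-1])
E
```

```text
time: 5.75
tool_pos: [596.1, -178.2, 149.1]
tcp_rot: [-179.8, -0.0, 79.8]
ft_force: [0.0, 0.1, -1.3]
finger_gap: 53.5
time: 6.12
tool_pos: [596.8, -175.6, 150.5]
tcp_rot: [-179.9, -0.0, 79.9]
ft_force: [0.3, 0.4, -0.8]
finger_gap: 53.4
[ 597.00089492 -175.64553843  150.81198018] [-1.79952310e+02 -2.20543075e-02  7.99391102e+01] 53.3677469170806
```

View pics/w3b.png

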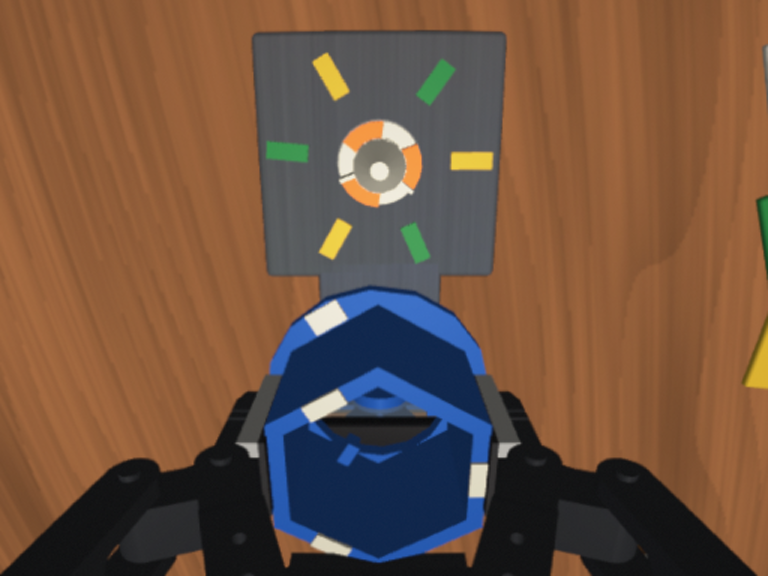

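The stud tip is at (379,171), yellow marks at (331,76), (472,161) and (335,239), and greens at (436,82), (287,152) and (416,243). The nut's rim marks are at (324,406), (479,480) and (331,547).

Run:
```python
from h import *
z=load('w3');t=np.array([597.0,-175.65]);yaw=np.radians(79.9)
f=lambda u,v,h: atz(z,(u+.5)/1.5-.5,(v+.5)/1.5-.5,h)
A=np.array([f(*q,12) for q in [(331,76),(472,161),(335,239),(436,82),(287,152),(416,243)]])
N=np.array([f(*q,189.5) for q in [(324,406),(479,480),(331,547)]])
H=np.array([f(*q,189.5) for q in [(378,368),(492,430),(483,521),(379,562),(276,523),(266,430)]])
tip=f(379,171,66)
def rep(n,X):
    c=X.mean(0)[:2];d=c-t;print(n,c.round(1),np.hypot(*(X[:,:2]-c).T).round(1),np.degrees(np.arctan2(X[:,1]-c[1],X[:,0]-c[0])).round(1),'tool',(d@[np.cos(yaw),np.sin(yaw)]).round(1),(d@[np.sin(yaw),-np.cos(yaw)]).round(1))
rep('plate',A);rep('tip',tip[None]);rep('nut',N);rep('hex',H)
```

```text
plate [ 607.  -116.2] [49.6 49.4 49.4 49.4 49.4 49.5] [ 110.   -10.  -130.2   44.   164.3  -75.7] tool 60.3 -0.6
tip [ 606.7 -116. ] [0.] [0.] tool 60.4 -0.9
nut [ 595.4 -177.3] [25.  25.  25.1] [ 110.2   -9.7 -129.9] tool -1.9 -1.3
hex [ 595.8 -176.2] [30.2 30.1 30.4 28.3 30.5 30.1] [  80.3   16.8  -38.  -100.1 -160.8  143. ] tool -0.7 -1.0
```

```bash
python3 -m jog '[[[0.42,0,0,0,0,0,0],[0.42,0.006,0,0,0,0,0],[0.4,0,0,0,0,0,0],[0,0,0.4,0,0,0,0],[0,0,0.4,0,0,0,0],[0,0,0.4,0,0,0,0],[0,0,0.3,0,0,0,0],[0,0,0.2,0,0,0,0],[0,0,0.15,0,0,0,0],[0,0,0.15,0,0,0,0],[0,0,0,0,0,0,0],[0,0,0,0,0,0,0]]]'
```

```text
time: 7.68
tool_pos: [608.8, -116.2, 51.8]
tcp_rot: [180.0, 0.0, 79.9]
ft_force: [-0.3, -0.2, -1.0]
finger_gap: 53.1
```

```bash
python3 -m jog '[[[0,0,0.1,0,0,0,0],[0,0,0.1,0,0,0,0],[0,0,0.06,0,0,0,0],[0,0,0.04,0,0,0,0],[0,0,0,0,0,0,0],[0,0,0,0,0,0,0]]]'
python3 -m jog '[[[0,0,0.03,0,0,0,0],[0,0,0,0,0,0,0],[0,0,0,0,0,0,0]]]'
python3 -m jog '[[[0,0,0.03,0,0,0,0],[0,0,0,0,0,0,0],[0,0,0,0,0,0,0]]]'
```

```text
time: 8.43
tool_pos: [608.5, -116.2, 36.4]
tcp_rot: [180.0, 0.0, 79.8]
ft_force: [-0.4, -0.1, -1.5]
finger_gap: 53.4
time: 8.8
tool_pos: [608.7, -116.2, 35.8]
tcp_rot: [180.0, 0.0, 79.8]
ft_force: [-3.9, 0.1, 6.0]
finger_gap: 53.6
time: 9.18
tool_pos: [608.8, -116.2, 35.7]
tcp_rot: [180.0, 0.0, 79.9]
ft_force: [-8.9, 2.1, 17.5]
finger_gap: 53.3
```

```bash
python3 -m jog '[[[0,0,-0.02,0,0,0,0],[0,-0.004,0,0,0,-0.0167,0],[0,-0.004,0,0,0,-0.0167,0],[0,-0.004,0,0,0,-0.0167,0],[0,-0.004,0,0,0,-0.0167,0],[0,-0.004,0,0,0,-0.0167,0],[0,-0.004,0,0,0,-0.0167,0],[0,-0.004,0,0,0,-0.0167,0],[0,-0.004,0,0,0,-0.0167,0],[0,0,0,0,0,0,0]]]'
python3 -m jog '[[[0,-0.004,0,0,0,-0.0167,0],[0,0,0,0,0,0,0],[0,0,0,0,0,0,0]]]'
python3 -m jog '[[[0,0,0.04,0,0,0,0],[0,0,0.02,0,0,0,0],[0,0,0,0,0,0,0],[0,0,0,0,0,0,0]]]'
```

```text
time: 10.42
tool_pos: [606.9, -116.4, 34.3]
tcp_rot: [180.0, 0.0, 127.9]
ft_force: [0.8, -0.2, -0.1]
finger_gap: 53.2
time: 10.8
tool_pos: [606.7, -116.5, 34.2]
tcp_rot: [-180.0, -0.0, 133.8]
ft_force: [-0.8, -0.0, -1.5]
finger_gap: 53.4
time: 11.3
tool_pos: [606.7, -116.5, 31.3]
tcp_rot: [180.0, -0.0, 133.9]
ft_force: [-0.1, 0.5, -0.7]
finger_gap: 53.6
```

```bash
python3 -m jog '[[[0,0,0.04,0,0,0,0],[0,0,0.03,0,0,0,0],[0,0,0,0,0,0,0],[0,0,0,0,0,0,0]]]'
python3 -m jog '[[[0,0,0.02,0,0,0,0],[0,0,0,0,0,0,0],[0,0,0,0,0,0,0]]]'
```

```text
time: 11.8
tool_pos: [606.8, -116.5, 27.9]
tcp_rot: [180.0, 0.0, 134.0]
ft_force: [-0.5, 1.5, 0.7]
finger_gap: 53.4
time: 12.18
tool_pos: [606.8, -116.6, 27.8]
tcp_rot: [180.0, 0.0, 134.0]
ft_force: [-4.3, 1.6, 9.2]
finger_gap: 53.5
```

```bash
python3 -m jog '[[[0,0,-0.02,0,0,0,0.3],[0,0,0,0,0,0,1],[0,0,0,0,0,0,1],[0,0,0,0,0,0,1],[0,0,0,0,0,0,1],[0,0,0,0,0,0,1]]]'
python3 -m jog '[[[0,0,-0.2,0,0,0,1],[0,0,-0.5,0,0,0,1],[0,0,-0.7,0,0,0,1],[0,0,-0.7,0,0,0,1],[0,0,-0.6,0,0,0,1],[-0.5,0,0,0,0,0,1],[-0.5,0,0,0,0,0,1],[0,0,0,0,0,0,1],[0,0,0,0,0,0,1]]]'
python3 - <<'E'
from h import *
im,d=save('wrist','w4');b,_=save('side','d4');s=telemetry.sense();print(s['tool_pos'],s['tcp_rot'],s['finger_gap'])
o=np.zeros((600,800,3),np.uint8);o[:,:]=0
o[:300,:400]=cv2.resize(im,(400,300));o[:,400:]=cv2.resize(b[100:250,180:280],(400,600),interpolation=cv2.INTER_CUBIC)
o[300:,:400]=cv2.resize(im[60:240,130:370],(400,300),interpolation=cv2.INTER_CUBIC)
cv2.imwrite('pics/w4b.png',o[:,:,::-1])
z=load('w4');C=cloud(z);i=im.astype(int);m=(i[...,2]>i[...,0]+50)&(i[...,2]>i[...,1]+30)&(np.hypot(C[...,0]-607,C[...,1]+116)<50)
P=C[m];print(np.percentile(P[:,2],[1,50,90,95,99]))
E
```

```text
time: 12.92
tool_pos: [606.7, -116.5, 27.8]
tcp_rot: [-180.0, -0.0, 134.0]
ft_force: [-0.2, -0.1, 0.5]
finger_gap: 85.8
time: 14.05
tool_pos: [641.1, -152.1, 162.9]
tcp_rot: [-180.0, -0.0, 134.0]
ft_force: [-0.5, 0.0, 0.0]
finger_gap: 85.4
[ 640.97872798 -151.85752649  162.87884945] [-1.79995592e+02 -2.51812379e-02  1.33979973e+02] 85.15380852035115
[13.16558278 49.48105254 67.35106245 67.6602934  68.27255147]
```

View pics/w4b.png

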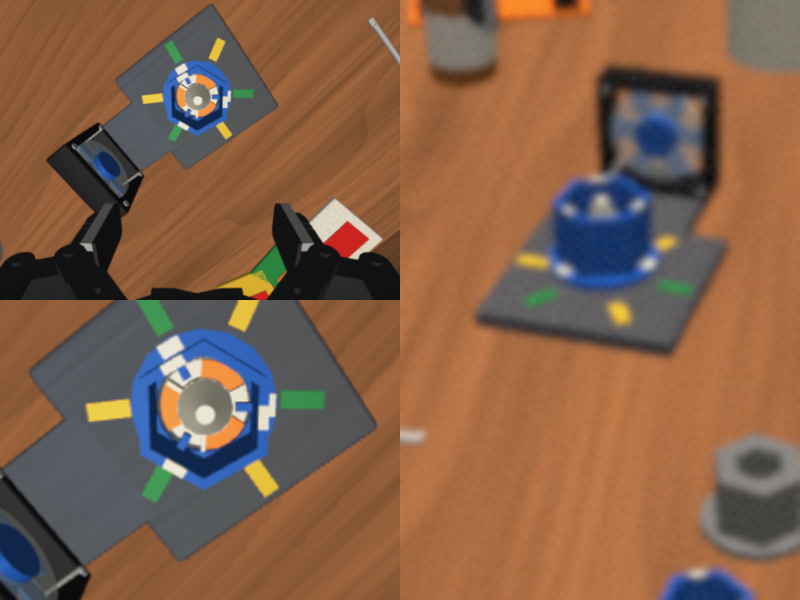

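The nut is centred on the stud at crop position (204,405). Its white marks line up with the green ones at (155,318), (302,400) and (157,485). Its top is at about 67 mm, against 66 expected when dropped in, and the gripper is clear.

```bash
python3 -c "
from bench import job;print(job.hand_in())"
```

```text
the job is handed in; nothing more can be done
None
```

The blue nut with the white marks is on the stud, dropped into the thread at the green marks and released, and the job is handed in. No verdict was reported.

- **Setting down:** I gripped the larger blue nut on two flats at 60 N. I set it on the thread ends with its marks within about 1° of the yellow ones. Contact came at TCP z 35.7 mm, where 35.3 was expected, and I held it there before turning.
- **Backing off:** I turned it 54° counter-clockwise and lowered it. It met the stop at 27.8 mm, a drop of about 8 mm.
- **Last checks:** After release, the pictures showed the white marks on the green ones and the nut upright and centred by eye. Its top measured about 67 mm, where 66 was expected. The gripper was clear, with about 0 N at the wrist, at 14 s. The robot never touched the grey nut.
- **Small disagreements:** The nut's offset along the tool's x axis came out between −0.7 and −1.9 mm by different methods, and I used −1.6. Setting down showed a side force of about 9 N, which went away as the nut was turned. No check failed.

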